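# Push the rejected bearing block through the reject box's flap

### The job

Take the red-marked bearing block from the blue tray, set it down upright on the grey apron in front of the reject box's flap and let go of it there. Then push it in under the swinging flap until it has dropped fully onto the lower floor inside, lying flat, and draw back so that the flap falls shut behind it. Leave the two unmarked blocks and the jar where they are.

Things in the scene. Friction and masses are not known exactly. Their poses are not given: they have to be found in the camera images.
- reject: the rejected aluminium bearing block, marked with red paint on its top and on both ends; about 0.45 kg. A bar 120 (its x) x 44 (its y) x 24 mm high whose middle 40 mm rises to 44 mm, as wide as the bar: grip it there across its flat sides, 44 mm apart. Origin at the centre of the underside, z up; its two ends are alike
- good_a: an unmarked bearing block of the same shape and size, to be left in the tray; origin at the centre of its underside
- good_b: another unmarked bearing block, as good_a, to be left in the tray
- tray: the blue inspection tray, 170 (x) x 300 (y) mm, fixed to the bench; its floor is 4 mm above the bench, its rim 12 mm; the three blocks lie side by side in it along its y, their lengths roughly along its x, in any order. Origin at the centre of its underside
- jar: a jar, 64 mm across and 90 mm high, standing loose to the left of the reject box; leave it; origin at the centre of its underside
- flap_foot (a point): point on the fixed reject box's grey apron straight below the shut flap, mid-width; the flat apron's surface is 30 mm above the bench. x points level into the box (square to the shut flap), y left, z up. The apron is 136 mm wide and runs from x = -180 to +12 mm, where it ends in a 14 mm step down to the lower inner floor
- inner_floor (a point): centre of the lower floor inside the reject box, 14 mm lower than the apron, axes as flap_foot; it runs from the step to the back wall, 228 mm. Clear side walls and a clear roof (underside 127 mm above the apron) close the box (162 mm high over the bench): the gateway is the only way in
- lintel (a point): middle of the underside of the red lintel over the flap, 120 mm above the apron, axes as flap_foot. Lintel and red posts are 16 mm deep (x); 124 mm between the posts. A vertical tool strikes the lintel before the block is over the step: for the push tilt it some 35 to 45 degrees, fingertips leading; at its start, far from the lintel, it can stand steeper
- flap_edge (a point): middle of the flap's lower edge. Flap: clear panel with yellow rim, 118 mm wide, 106 tall, 4 thick, 70 g, hinged at its top under the lintel; shut, it hangs 14 mm clear of the apron. A block on the apron lifts it on its way in; it falls shut by itself, also behind a block that has dropped down the step and been pushed on until the rear face of its raised middle is 60 mm past the flap
- flap (a joint): the flap's angle: 0 hanging shut, growing as its lower edge swings into the box, at most 1.45 rad; it cannot swing outwards; gravity shuts it
There are look-alikes about, which are no part of the job. Leave any green look-alike of the reject alone.

How it is judged:
On the way, in this order (a step that is already met when the one before it is completed fails the run):
1. the marked block rests upright on the apron in front of the shut flap, let go (x of reject in the frame of flap_foot between -0.17 and -0.02 m and y of reject in the frame of flap_foot between -0.06 and 0.06 m and z of reject in the frame of flap_foot between -0.004 and 0.004 m and angle between reject's own z axis and vertical below 0.08 rad and linear speed of reject below 0.02 m/s and value of joint flap below 0.08 rad and contact force between the fingers and reject below 0.3 N), for 0.2 s.
2. the marked block is in the gateway with the flap swung open (value of joint flap above 0.4 rad and x of reject in the frame of flap_foot between -0.03 and 0.09 m and z of reject in the frame of flap_foot below 0.02 m), for 0.05 s.
At the end, for the whole second after the job is handed in: The marked block lies flat (within 0.06 rad) and at rest on the lower inner floor of the reject box (underside 14 mm below the apron, within 4 mm; its centre more than 30 mm behind the flap), and the flap hangs shut behind it (under 0.06 rad) (x of reject in the frame of flap_foot between 0.03 and 0.24 m and z of reject in the frame of flap_foot between -0.018 and -0.01 m and angle between reject's own z axis and vertical below 0.06 rad and linear speed of reject below 0.02 m/s and value of joint flap below 0.06 rad and y of reject in the frame of flap_foot between -0.06 and 0.06 m); the robot touches nothing.
It fails at once if an unmarked block is moved more than 25 mm or the jar more than 25 mm (distance of any of good_a, good_b, jar from where it was at the start of the episode above 0.025 m).
It fails at once if an unmarked block or the jar is tipped (angle between any of good_a, good_b, jar's own z axis and vertical above 0.4 rad).
It also fails if it takes over 67 s, if anything falls off the work surface, if the arm or the gripper's body presses on something with over 40 N, if the wrist force passes 120 N, or if a joint passes its speed limit or range.

### The arm

A 6-joint arm with a two-finger parallel gripper is mounted at the origin on the work surface. World frame = base frame: x ahead of the robot, y to its left, z up, the work surface at z = 0. Lengths are in m, angles in rad, forces in N, time in s.
With the tool pointing down it reaches from about 0.35 to 0.85 m from the base axis. Payload 8.1 kg.
Tool frame: the origin (TCP) lies midway between the tips of the shut fingers; the grasp point (between the pads) lies 19 mm behind it; z points along the fingers, y is the line along which they close (so a half turn about z gives the same grasp; the last joint's range is limited). The gripper opens to 85 mm and grips with 20 to 120 N. Pads are 22 mm wide; open, the fingers measure 114 mm over their backs; the gripper's body (76 mm by 85 mm) begins 54 mm behind the grasp point. The pads swing forward as they close: fully open they stand 13 mm farther back than shut.
Start: joints at [-1.431, 0.13, 1.488, -0, 1.523, -0.085], TCP at [0.134, -0.585, 0.231] pointing down, gripper open.
Joint ranges: [-2.96, 2.96], [-0.89, 2.26], [0.02, 2.5], [-1.34, 4.48], [0, 2.73], [-2.66, 2.66]. Speed limits (rad/s): [2.39, 2.39, 2.79, 3.14, 3.14, 3.14].

### API

Orientations are given as [roll, pitch, yaw] about the fixed x, y, z axes, in that order (R = Rz(yaw) Ry(pitch) Rx(roll)).
In Python, from workcell import ctrl, imaging, ticket gives the robot as it stands.
- The arm moves only by the tool jog_arm, never from a script. Its arguments are lists of equal length, an entry for each row: "grip": the closure, from -1 (fully open) to 1 (shut); "linear": the shift along the tool's x, y, z each as a share of 250 mm, from -1 to 1, a list of three; "rot": the turn, a rotation vector about the tool's x, y, z each as a share of 90 degrees, from -1 to 1, a list of three. In form: {"grip": [grip, ...], "linear": [[tx, ty, tz], ...], "rot": [[rx, ry, rz], ...]}. A call has 1 to 20 rows; each row is the pose to reach, as a shift and turn from the pose commanded when the call began, along the tool's axes at that moment; what a row does not reach only later rows make up. A row lasts 1/12 s, in which the tool goes at most 41.7 mm and 7.16 degrees, less where a joint would pass 70% of its speed; a pose out of reach is approached as far as the arm can. A call with a number of a shift or a turn outside -1 to 1 is refused whole. A call with a gripper value outside its range is refused whole. The fingers move at their own pace and stop on an object; the grip force is fixed at half the most. Time passes only in rows, so rows that repeat a pose let the fingers close. It gives the time, the measured TCP pose, the force, the opening and the grip force at its end, in the units of the state.
- ctrl.observe(): the state, without advancing time (a new reading comes with each control period).
- imaging.snapshot(name): name is "scene" or "top"; returns a dict with "color" (420x560x3 uint8, blue, green, red), "intrinsics" (3x3 intrinsics, pixels), "eye" and "rotation" of the camera in the world. Camera axes: x right, y up, looking along -z (the intrinsics and any distortion apply to the point x, -y, -z); pixel columns grow to the right and rows downward; lengths in m; the calibration is good to about 2 mm. A picture is of the moment at which its call begins. There is no depth.
- ticket.sign_off(): hands the job in; it is judged then, once.
Trained networks look in the newest picture that a camera, given by its name, has taken for a name from the list of things; names that differ only in an ending like _2 or _b are one class to them, and where a whole thing is asked for, a point or a joint stands for the part that bears it (a point fixed in the world has none). Each returns a list of dicts, best first, with "conf" (0 to 1); they miss things now and then, are a little off and sometimes report something else, mostly with a low value. They report only what shows in the picture. A call takes as long as a camera call. They do not tell look-alikes from the thing itself.
- imaging.recognise(camera, query): "box" ([centre column, centre row, width, height] in pixels, round what is visible of it).
- imaging.spot_point(camera, query): "at" ([column, row] in pixels: a listed point, or the origin of a listed thing).
The state is a dict: "clock": time; "q": joint angles; "joint_vel": joint speeds; "joint_efforts": joint torques, N m; "ee_pos": TCP position; "tool_rot": TCP orientation; "contact_force": force on the tool from outside, world axes, zero at the start; "wrist_torque": the same for the moment, N m; "gripper_width": finger opening in m; "grasp_force": force on a finger pad.
Only numpy, scipy, OpenCV 4.12 (cv2) and the standard library are available. Lean on these libraries where they do the work, as an engineer would, in place of code of your own. Each camera call takes 0.05 s, during which the arm holds its last target. There are 200 camera calls.

## Working session

There is one attempt and no reset: what is moved stays moved. The work goes in short steps, Python scripts to look and compute and a tool call to move; the robot and the scene stay as the last step left them, time stands still between calls to the robot, and variables do not carry over. Pictures are saved under pics/ and viewed, at most 10 in all, crops included, and the job is handed in when it is done.

Besides the shell and the picture viewer there is one more tool, called by a JSON object that holds its "method" and its "body", one argument or row to a line. jog_arm: Moves the arm, as the interface text tells. Shift numbers are shares of 250 mm and turn numbers shares of 90 degrees, none past 1 either way. Its arguments: {"type":"object","properties":{"grip":{"type":"array","items":{"type":"number"}},"linear":{"type":"array","items":{"type":"array","items":{"type":"number","minimum":-1,"maximum":1}}},"rot":{"type":"array","items":{"type":"array","items":{"type":"number","minimum":-1,"maximum":1}}}},"required":["grip","linear","rot"]}

```bash
ls; mkdir -p pics; cat > h.py <<'E'
import numpy as np,cv2
from scipy.spatial.transform import Rotation as R
from workcell import ctrl,imaging,ticket
def ray(s,px):
    K=np.array(s["intrinsics"]);d=np.linalg.solve(K,[px[0],px[1],1.]);d=np.array([d[0],-d[1],-d[2]])
    return np.array(s["eye"]),np.array(s["rotation"])@d
def at_z(s,px,z):
    e,d=ray(s,px);return e+d*(z-e[2])/d[2]
def proj(s,p):
    c=np.array(s["rotation"]).T@(np.array(p)-np.array(s["eye"]));u=np.array(s["intrinsics"])@[c[0],-c[1],-c[2]];return u[:2]/u[2]
E
python3 - <<'E'
from h import *
print({k:np.round(v,3) for k,v in ctrl.observe().items()})
Z=dict(reject=0.004,good_a=.004,tray=0,jar=0,flap_foot=.03,inner_floor=.016,lintel=.15,flap_edge=.044)
for n in("scene","top"):
    s=imaging.snapshot(n);cv2.imwrite(f"pics/{n}0.png",s["color"]);print(n,np.round(s["eye"],3),list(s))
    for q,z in Z.items():
        for d in imaging.spot_point(n,q)[:4]: print(q,np.round(d["at"]),round(d["conf"],2),np.round(at_z(s,d["at"],z),3))
E
```

```text
pics
{'clock': np.float64(0.0), 'q': array([-1.431,  0.131,  1.489, -0.   ,  1.523, -0.085]), 'joint_vel': array([ 0.001, -0.002,  0.001,  0.001,  0.001, -0.   ]), 'joint_efforts': array([-2.0000e-03, -5.6940e+01, -5.0056e+01, -0.0000e+00,  1.5000e-02,
       -0.0000e+00]), 'ee_pos': array([ 0.134, -0.584,  0.23 ]), 'tool_rot': array([-3.14 , -0.   ,  0.225]), 'contact_force': array([ 0.474, -0.023, -0.236]), 'wrist_torque': array([-0.003,  0.064,  0.051]), 'grasp_force': np.float64(0.0), 'gripper_width': np.float64(0.085)}
scene [ 1.337 -0.397  1.388] ['color', 'intrinsics', 'eye', 'rotation']Traceback (most recent call last):
  File "<stdin>", line 7, in <module>
  File "h.py", line 8, in at_z
    e,d=ray(s,px);return e+d*(z-e[2])/d[2]
                                      ~^^^
IndexError: invalid index to scalar variable.
```

```bash
sed -i 's/np.array(s\["rotation"\])/rot(s)/' h.py; cat >> h.py <<'E'
def rot(s):
    r=np.array(s["rotation"]);return r if r.ndim==2 else R.from_euler("xyz",r).as_matrix()
E
python3 - <<'E'
from h import *
Z=dict(reject=0.004,good_a=.004,tray=0,jar=0,flap_foot=.03,inner_floor=.016,lintel=.15,flap_edge=.044)
for n in("scene","top"):
    s=imaging.snapshot(n);cv2.imwrite(f"pics/{n}0.png",s["color"]);print(n,np.round(s["eye"],3),s["rotation"])
    for q,z in Z.items():
        for d in imaging.spot_point(n,q)[:4]: print(q,np.round(d["at"]),round(d["conf"],2),np.round(at_z(s,d["at"],z),3))
E
```

```text
scene [ 1.337 -0.397  1.388] [ 0.61659869 -0.00554524  1.06669053]
reject [174. 219.] 0.97 [ 0.336 -0.194  0.004]
reject [201. 321.] 0.8 [ 0.71  -0.266  0.004]
reject [257. 291.] 0.79 [ 0.701 -0.079  0.004]
reject [198. 262.] 0.62 [ 0.523 -0.193  0.004]
good_a [171. 276.] 0.75 [ 0.53  -0.287  0.004]
good_a [142. 288.] 0.66 [ 0.525 -0.38   0.004]
tray [170. 270.] 0.79 [ 0.506 -0.28   0.   ]
jar [366. 184.] 0.91 [0.517 0.454 0.   ]
lintel [300. 220.] 0.76 [0.622 0.109 0.15 ]
top [0.404 0.017 1.589] [ 9.19313916e-02  1.12634392e-03 -1.54165104e+00]
reject [342. 280.] 0.88 [ 0.324 -0.193  0.004]
reject [369. 161.] 0.87 [ 0.712 -0.276  0.004]
reject [306. 163.] 0.87 [ 0.697 -0.072  0.004]
reject [337. 217.] 0.79 [ 0.524 -0.173  0.004]
good_a [400. 222.] 0.91 [ 0.514 -0.376  0.004]
good_a [372. 219.] 0.81 [ 0.523 -0.285  0.004]
good_a [372. 221.] 0.44 [ 0.516 -0.287  0.004]
tray [371. 220.] 0.94 [ 0.519 -0.283  0.   ]
jar [143. 219.] 0.69 [0.5   0.451 0.   ]
flap_foot [250. 186.] 0.74 [0.615 0.107 0.03 ]
lintel [246. 181.] 0.97 [0.612 0.114 0.15 ]
flap_edge [369. 220.] 0.59 [ 0.517 -0.269  0.044]
flap_edge [247. 185.] 0.55 [0.614 0.115 0.044]
```

View pics/scene0.png

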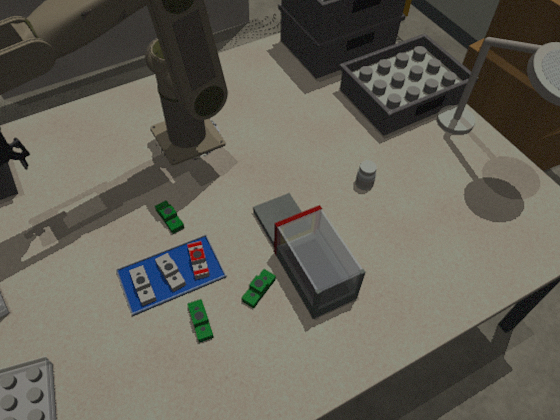

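View pics/top0.png

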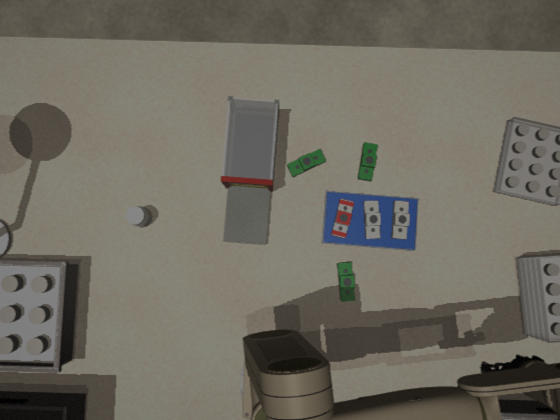

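```bash
python3 - <<'E'
from h import *
t=cv2.imread("pics/top0.png");s=cv2.imread("pics/scene0.png")
a=cv2.resize(t[85:255,215:385],(590,590),interpolation=cv2.INTER_CUBIC)
cv2.imwrite("pics/crop1.png",a)
b=cv2.resize(s[185:320,180:370],(798,567),interpolation=cv2.INTER_CUBIC)
cv2.imwrite("pics/crop2.png",b)
E
```

```text
(no output)
```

View pics/crop1.png

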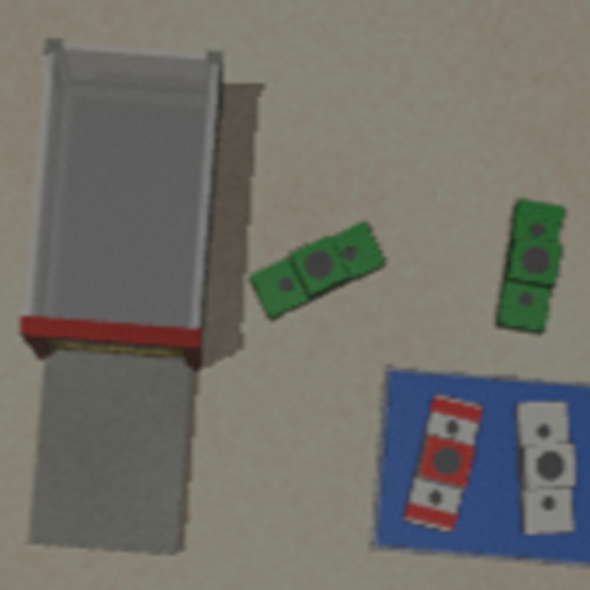

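View pics/crop2.png

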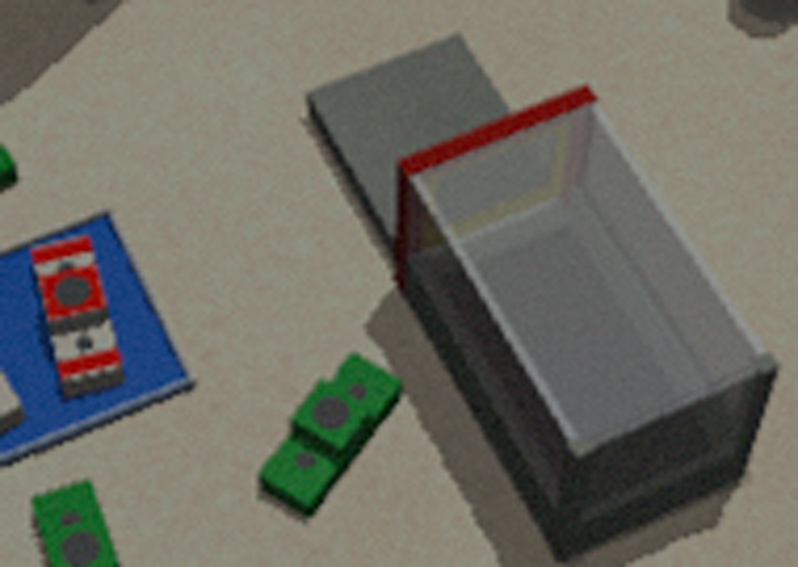

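```bash
python3 - <<'E'
from h import *
k=170/590; T=imaging.snapshot("top");S=imaging.snapshot("scene")
def t(u,v,z):return at_z(T,(215-.5+ (u+.5)*k,85-.5+(v+.5)*k),z)
def s(u,v,z):return at_z(S,(180-.5+(u+.5)*190/798,185-.5+(v+.5)*135/567),z)
c=[t(436,396,.028),t(483,404,.028),t(455,530,.028),t(404,520,.028)]
m=np.mean(c,0);ax=(c[0]+c[1]-c[2]-c[3])/2
print("block",m,t(447,461,.048),s(72,291,.048),"len",np.linalg.norm(ax[:2]),"w",np.linalg.norm(c[0]-c[1]),np.degrees(np.arctan2(ax[1],ax[0])))
# red mask
for n,C in(("top",T),("scene",S)):
    h=cv2.cvtColor(C["color"],cv2.COLOR_BGR2HSV)
    mk=(((h[...,0]<8)|(h[...,0]>172))&(h[...,1]>130)).astype(np.uint8)
    nb,l,st,ce=cv2.connectedComponentsWithStats(mk)
    for i in range(1,nb):
        if st[i,4]>8: print(n,st[i],np.round(at_z(C,ce[i],.028),4),np.round(at_z(C,ce[i],.048),4))
a=[t(30,542,.03),t(183,551,.03),s(307,97,.03),s(460,35,.03)]
print("apron front L,R top / R,L scene?",np.round(a,4))
for x,y in((45,355),(195,365)):print("apron side",t(x,y,.03))
print("lintel top",[np.round(v,4) for v in(t(22,318,.162),t(200,330,.162),s(400,160,.162),s(588,87,.162))])
E
```

```text
block [ 0.52110487 -0.18947435  0.028     ] [ 0.52083868 -0.18902239  0.048     ] [ 0.5221722  -0.19084593  0.048     ] len 0.11789365560928641 w 0.04355680098494582 -12.465691497926741
top [221 176  52  10 282] [0.6323 0.1194 0.028 ] [0.6294 0.1181 0.048 ]
top [339 200  15   6  47] [ 0.5706 -0.1992  0.028 ] [ 0.5684 -0.1965  0.048 ]
top [336 211  15  14 101] [ 0.5225 -0.1912  0.028 ] [ 0.5209 -0.1885  0.048 ]
top [332 230  14   7  47] [ 0.4728 -0.1774  0.028 ] [ 0.4719 -0.1749  0.048 ]
scene [274 206  48  44 250] [0.5414 0.1431 0.028 ] [0.5531 0.1351 0.048 ]
scene [188 241  14   7  49] [ 0.4736 -0.1805  0.028 ] [ 0.4863 -0.1837  0.048 ]
scene [189 248  16  13  99] [ 0.5115 -0.1884  0.028 ] [ 0.5237 -0.1914  0.048 ]
scene [194 268  14   7  50] [ 0.5711 -0.2022  0.028 ] [ 0.5824 -0.205   0.048 ]
apron front L,R top / R,L scene? [[0.4375 0.1857 0.03  ]
 [0.4334 0.0466 0.03  ]
 [0.4369 0.0474 0.03  ]
 [0.441  0.1844 0.03  ]]
apron side [0.60890212 0.17856857 0.03      ]
apron side [0.60365629 0.04081291 0.03      ]
lintel top [array([0.6224, 0.1854, 0.162 ]), array([0.6165, 0.0355, 0.162 ]), array([0.6037, 0.0356, 0.162 ]), array([0.6127, 0.1844, 0.162 ])]
```

The red-marked block is the leftmost one in the tray: top image px (343,218), scene image px (198,260). The green look-alikes lie outside the tray. In the top image the apron spans px (224–271, 187–243), with the red lintel above it at row 181.

- **Block:** centre (0.521, -0.190), yaw -12.5°. Length and width measure 118 x 44 mm, which fits the given size.
- **flap_foot:** about (0.615, 0.109), yaw -2.2°. The apron measures 138 mm wide against 136 mm given.

```bash
cat >> h.py <<'E'
F=np.array([.615,.109,.03]);FY=np.radians(-2.2)
def down(yaw,tilt=0): # tilt: tool z leans forward along yaw
    return R.from_euler("z",yaw)*R.from_euler("y",-tilt)*R.from_euler("x",np.pi)
def box(x,y,z): return F+R.from_euler("z",FY).apply([x,y,z])
def go(*wps):
    o=ctrl.observe();p=np.array(o["ee_pos"]);r=R.from_euler("xyz",o["tool_rot"])
    for P,Q in wps:
        print("lin",np.round(r.inv().apply(np.array(P)-p)/.25,3),"rot",np.round((r.inv()*Q).as_rotvec()/(np.pi/2),3))
E
python3 - <<'E'
from h import *
Q=down(np.radians(-12.5)); print(down(0,.7).apply([0,0,1]))
go(([.33,-.39,.2],Q),([.521,-.1895,.13],Q),([.521,-.1895,.01],Q))
E
```

```text
[ 6.44217687e-01 -1.22464680e-16 -7.64842187e-01]
lin [ 0.939 -0.585  0.125] rot [ 0.    -0.     0.282]
lin [ 1.863 -1.197  0.405] rot [ 0.    -0.     0.282]
lin [ 1.863 -1.197  0.885] rot [ 0.    -0.     0.282]
```

{"method": "jog_arm", "body": {
  "grip": [-1,-1,-1,-1,-1,-1,-1,-1,-1,-1],
  "linear": [
    [0.12,-0.07,0.02],
    [0.24,-0.15,0.03],
    [0.36,-0.22,0.05],
    [0.48,-0.3,0.06],
    [0.6,-0.37,0.08],
    [0.72,-0.45,0.1],
    [0.84,-0.52,0.11],
    [0.94,-0.585,0.125],
    [0.94,-0.585,0.125],
    [0.94,-0.585,0.125]
  ],
  "rot": [
    [0,0,0.04],
    [0,0,0.08],
    [0,0,0.12],
    [0,0,0.16],
    [0,0,0.2],
    [0,0,0.24],
    [0,0,0.26],
    [0,0,0.282],
    [0,0,0.282],
    [0,0,0.282]
  ]
}}

```text
clock: 1.93
ee_pos: [0.3311, -0.3889, 0.1999]
tool_rot: [-3.142, 0.0, -0.215]
contact_force: [0.0, -0.3, -0.2]
gripper_width: 0.0853
grasp_force: 0.0
```

```bash
python3 - <<'E'
from h import *
Q=down(np.radians(-12.5)); print(ctrl.observe()["ee_pos"],ctrl.observe()["tool_rot"])
go(([.521,-.1895,.13],Q),([.521,-.1895,.01],Q))
E
```

```text
[ 0.33113452 -0.38885039  0.19994847] [-3.14154816e+00  2.16837918e-04 -2.14693637e-01]
lin [ 0.572 -0.941  0.28 ] rot [-0.     0.     0.002]
lin [ 0.572 -0.941  0.76 ] rot [-0.     0.     0.002]
```

{"method": "jog_arm", "body": {
  "grip": [-1,-1,-1,-1,-1,-1,-1,-1,-1,-1,-1],
  "linear": [
    [0.07,-0.12,0.03],
    [0.14,-0.23,0.07],
    [0.21,-0.35,0.1],
    [0.29,-0.47,0.14],
    [0.36,-0.59,0.18],
    [0.43,-0.71,0.21],
    [0.5,-0.82,0.25],
    [0.572,-0.941,0.28],
    [0.572,-0.941,0.28],
    [0.572,-0.941,0.28],
    [0.572,-0.941,0.28]
  ],
  "rot": [
    [0,0,0.002],
    [0,0,0.002],
    [0,0,0.002],
    [0,0,0.002],
    [0,0,0.002],
    [0,0,0.002],
    [0,0,0.002],
    [0,0,0.002],
    [0,0,0.002],
    [0,0,0.002],
    [0,0,0.002]
  ]
}}

```text
clock: 2.85
ee_pos: [0.5205, -0.1924, 0.1301]
tool_rot: [3.141, 0.0, -0.221]
contact_force: [0.1, -0.3, 0.2]
gripper_width: 0.0853
grasp_force: 0.0
```

```bash
python3 - <<'E'
from h import *
Q=down(np.radians(-12.5)); print(ctrl.observe()["ee_pos"],ctrl.observe()["tool_rot"])
go(([.521,-.1895,.01],Q))
for n in("top","scene"):
    s=imaging.snapshot(n);print(n,[(np.round(at_z(s,d["at"],.004),3),round(d["conf"],2)) for d in imaging.spot_point(n,"reject")])
    cv2.imwrite("pics/%s1.png"%n,s["color"])
E
```

```text
[ 0.52048764 -0.19243049  0.13012295] [ 3.14092078e+00  2.43768328e-04 -2.21267408e-01]
lin [-0.    -0.012  0.48 ] rot [ 0.     0.    -0.002]
top [(array([ 0.324, -0.2  ,  0.004]), 0.62), (array([ 0.707, -0.068,  0.004]), 0.62), (array([ 0.704, -0.272,  0.004]), 0.56), (array([ 0.519, -0.191,  0.004]), 0.45)]
scene [(array([ 0.706, -0.073,  0.004]), 0.88), (array([ 0.717, -0.266,  0.004]), 0.81), (array([ 0.333, -0.2  ,  0.004]), 0.65), (array([ 0.52 , -0.188,  0.004]), 0.61)]
```

{"method": "jog_arm", "body": {
  "grip": [-1,-1,-1,-1,-1,-1,-1,1,1,1,1,1,1,1,1,1,1,1],
  "linear": [
    [0,-0.008,0.1],
    [0,-0.008,0.2],
    [0,-0.008,0.3],
    [0,-0.008,0.4],
    [0,-0.008,0.45],
    [0,-0.008,0.48],
    [0,-0.008,0.48],
    [0,-0.008,0.48],
    [0,-0.008,0.48],
    [0,-0.008,0.48],
    [0,-0.008,0.48],
    [0,-0.008,0.48],
    [0,-0.008,0.48],
    [0,-0.008,0.48],
    [0,-0.008,0.48],
    [0,-0.008,0.48],
    [0,-0.008,0.48],
    [0,-0.008,0.48]
  ],
  "rot": [
    [0,0,0],
    [0,0,0],
    [0,0,0],
    [0,0,0],
    [0,0,0],
    [0,0,0],
    [0,0,0],
    [0,0,0],
    [0,0,0],
    [0,0,0],
    [0,0,0],
    [0,0,0],
    [0,0,0],
    [0,0,0],
    [0,0,0],
    [0,0,0],
    [0,0,0],
    [0,0,0]
  ]
}}

```text
clock: 4.55
ee_pos: [0.5226, -0.1898, 0.0118]
tool_rot: [3.141, -0.003, -0.221]
contact_force: [-0.6, -0.2, 6.3]
gripper_width: 0.0428
grasp_force: 62.8
```

{"method": "jog_arm", "body": {
  "grip": [1,1,1,1,1,1,1,1],
  "linear": [
    [0,0,-0.04],
    [0,0,-0.12],
    [0,0,-0.22],
    [0,0,-0.32],
    [0,0,-0.42],
    [0,0,-0.48],
    [0,0,-0.48],
    [0,0,-0.48]
  ],
  "rot": [
    [0,0,0],
    [0,0,0],
    [0,0,0],
    [0,0,0],
    [0,0,0],
    [0,0,0],
    [0,0,0],
    [0,0,0]
  ]
}}

```text
clock: 5.22
ee_pos: [0.5215, -0.1894, 0.1307]
tool_rot: [3.141, -0.002, -0.221]
contact_force: [0.1, 0.3, -4.6]
gripper_width: 0.0438
grasp_force: 62.6
```

```bash
python3 - <<'E'
from h import *
s=imaging.snapshot("scene");cv2.imwrite("pics/l.png",cv2.resize(s["color"][160:340,110:380],(780,520)))
o=ctrl.observe();print(o["contact_force"],o["gripper_width"],o["grasp_force"],o["ee_pos"],box(-.1,0,0))
Q=down(FY)
go((box(-.1,-.15,.11),Q),(box(-.1,0,.105),Q))
E
```

```text
[-1.01444503  0.12789199 -5.9034986 ] 0.04315622349528509 62.55521781742573 [ 0.52053494 -0.18893002  0.1290942 ] [0.51507371 0.11283878 0.03      ]
lin [-0.177 -0.583 -0.043] rot [-0.     0.001 -0.116]
lin [-0.286 -1.173 -0.023] rot [-0.     0.001 -0.116]
```

View pics/l.png

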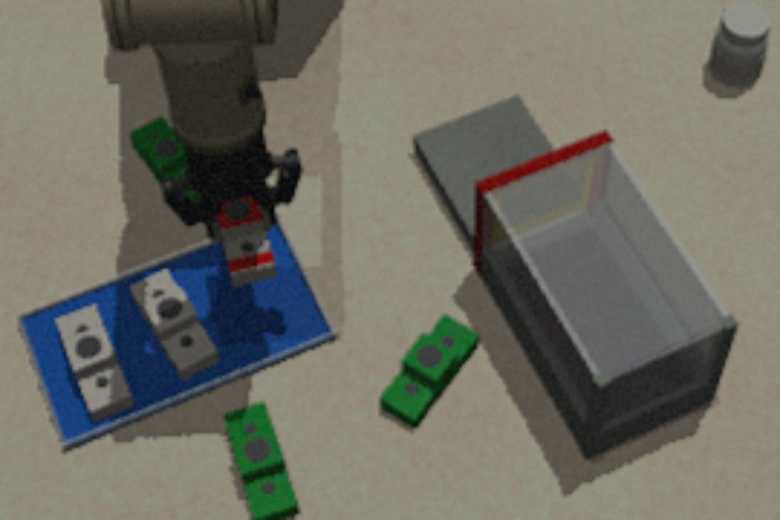

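The block is lifted in the gripper at crop px (245,240), and both unmarked blocks stay in the tray.

{"method": "jog_arm", "body": {
  "grip": [1,1,1,1,1,1,1,1,1,1,1],
  "linear": [
    [-0.02,-0.08,0],
    [-0.05,-0.18,0],
    [-0.08,-0.3,0],
    [-0.11,-0.42,0],
    [-0.14,-0.54,0],
    [-0.17,-0.66,0],
    [-0.2,-0.78,0],
    [-0.23,-0.9,0],
    [-0.25,-0.98,0],
    [-0.25,-0.98,0],
    [-0.25,-0.98,0]
  ],
  "rot": [
    [0,0,-0.01],
    [0,0,-0.03],
    [0,0,-0.05],
    [0,0,-0.07],
    [0,0,-0.09],
    [0,0,-0.1],
    [0,0,-0.116],
    [0,0,-0.116],
    [0,0,-0.116],
    [0,0,-0.116],
    [0,0,-0.116]
  ]
}}

```text
clock: 6.18
ee_pos: [0.5123, 0.0645, 0.1277]
tool_rot: [3.141, 0.004, -0.037]
contact_force: [-0.8, -1.6, -5.2]
gripper_width: 0.0436
grasp_force: 63.1
```

```bash
python3 - <<'E'
from h import *
Q=down(FY)
go((box(-.1,0,.06),Q),(box(-.1,0,.008),Q))
E
```

```text
lin [ 0.005 -0.194  0.151] rot [0.    0.003 0.001]
lin [ 0.005 -0.194  0.359] rot [0.    0.003 0.001]
```

{"method": "jog_arm", "body": {
  "grip": [1,1,1,1,1,1,1,1,1,1],
  "linear": [
    [0,-0.1,0.03],
    [0.005,-0.194,0.1],
    [0.005,-0.194,0.2],
    [0.005,-0.194,0.27],
    [0.005,-0.194,0.31],
    [0.005,-0.194,0.33],
    [0.005,-0.194,0.34],
    [0.005,-0.194,0.345],
    [0.005,-0.194,0.345],
    [0.005,-0.194,0.345]
  ],
  "rot": [
    [0,0.003,0],
    [0,0.003,0],
    [0,0.003,0],
    [0,0.003,0],
    [0,0.003,0],
    [0,0.003,0],
    [0,0.003,0],
    [0,0.003,0],
    [0,0.003,0],
    [0,0.003,0]
  ]
}}

```text
clock: 7.02
ee_pos: [0.5181, 0.1117, 0.045]
tool_rot: [-3.141, -0.007, -0.04]
contact_force: [0.6, 0.5, -5.1]
gripper_width: 0.0431
grasp_force: 63.7
```

```bash
python3 - <<'E'
from h import *
o=ctrl.observe();print(o["ee_pos"],o["contact_force"])
for n in("top","scene"):
    s=imaging.snapshot(n);cv2.imwrite(f"pics/p_{n}.png",s["color"])
    print([(np.round(at_z(s,d["at"],.033),3),round(d["conf"],2)) for d in imaging.spot_point(n,"reject")])
a=cv2.imread("pics/p_top.png")[85:255,215:385];b=cv2.imread("pics/p_scene.png")[170:310,230:370]
cv2.imwrite("pics/p.png",np.hstack([cv2.resize(a,(400,400)),cv2.resize(b,(400,400))]))
E
```

```text
[0.51814935 0.11171065 0.04496317] [ 0.56701643  0.50897576 -5.1020067 ]
[(array([ 0.693, -0.073,  0.033]), 0.87), (array([ 0.33 , -0.201,  0.033]), 0.77), (array([ 0.702, -0.263,  0.033]), 0.67), (array([0.519, 0.111, 0.033]), 0.59), (array([0.615, 0.104, 0.033]), 0.46)]
[(array([ 0.343, -0.205,  0.033]), 0.96), (array([ 0.712, -0.085,  0.033]), 0.84), (array([ 0.719, -0.268,  0.033]), 0.82), (array([0.505, 0.113, 0.033]), 0.69)]
```

View pics/p.png

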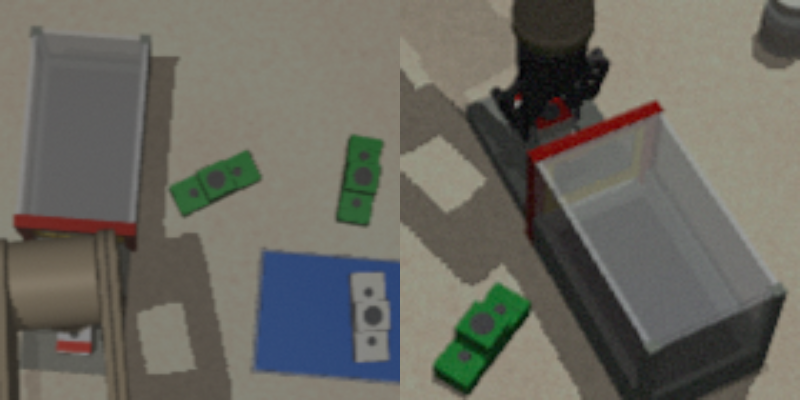

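The block is over the apron. Its rear red stripe shows at crop px (75,345), mid-width and about parallel to the apron edges. Next I lower it the last 7 mm and release.

{"method": "jog_arm", "body": {
  "grip": [1,1,1,1,1,1],
  "linear": [
    [0,0,0.008],
    [0,0,0.016],
    [0,0,0.022],
    [0,0,0.026],
    [0,0,0.028],
    [0,0,0.028]
  ],
  "rot": [
    [0,0,0],
    [0,0,0],
    [0,0,0],
    [0,0,0],
    [0,0,0],
    [0,0,0]
  ]
}}

```text
clock: 7.72
ee_pos: [0.5173, 0.1119, 0.0378]
tool_rot: [3.142, -0.005, -0.039]
contact_force: [-5.5, -1.0, 6.5]
gripper_width: 0.0433
grasp_force: 65.2
```

Contact is made, with the force now upwards. I'll open, wait, and then lift out.

{"method": "jog_arm", "body": {
  "grip": [-1,-1,-1,-1,-1,-1,-1,-1,-1,-1,-1,-1,-1,-1,-1,-1],
  "linear": [
    [0,0,0],
    [0,0,0],
    [0,0,0],
    [0,0,0],
    [0,0,0],
    [0,0,0],
    [0,0,0],
    [0,0,0],
    [0,0,-0.06],
    [0,0,-0.16],
    [0,0,-0.28],
    [0,0,-0.4],
    [0,0,-0.5],
    [0,0,-0.55],
    [0,0,-0.55],
    [0,0,-0.55]
  ],
  "rot": [
    [0,0,0],
    [0,0,0],
    [0,0,0],
    [0,0,0],
    [0,0,0],
    [0,0,0],
    [0,0,0],
    [0,0,0],
    [0,0,0],
    [0,0,0],
    [0,0,0],
    [0,0,0],
    [0,0,0],
    [0,0,0],
    [0,0,0],
    [0,0,0]
  ]
}}

```text
clock: 9.05
ee_pos: [0.5168, 0.1119, 0.1741]
tool_rot: [-3.141, -0.005, -0.039]
contact_force: [0.3, 0.2, 0.4]
gripper_width: 0.0856
grasp_force: 0.0
```

```bash
python3 - <<'E'
from h import *
o=ctrl.observe();print(o["ee_pos"],o["q"])
print("start xy",box(-.2,0,.012))
Q=down(FY,np.radians(20))
go((box(-.205,0,.13),Q),(box(-.205,0,.012),Q))
E
```

```text
[0.51676156 0.11191309 0.17410539] [ 1.16797226e-01 -3.37601560e-02  1.76289774e+00 -7.46163268e-04
  1.40703615e+00  1.72682982e+00]
start xy [0.41514742 0.11667756 0.042     ]
lin [-0.427 -0.003  0.054] rot [ 0.     0.219 -0.   ]
lin [-0.43  -0.003  0.526] rot [ 0.     0.219 -0.   ]
```

{"method": "jog_arm", "body": {
  "grip": [1,1,1,1,1,1,1,1,1,1],
  "linear": [
    [-0.06,0,0],
    [-0.14,0,0.01],
    [-0.22,0,0.02],
    [-0.3,0,0.03],
    [-0.38,0,0.04],
    [-0.427,-0.003,0.054],
    [-0.427,-0.003,0.054],
    [-0.427,-0.003,0.054],
    [-0.427,-0.003,0.054],
    [-0.427,-0.003,0.054]
  ],
  "rot": [
    [0,0.04,0],
    [0,0.08,0],
    [0,0.12,0],
    [0,0.16,0],
    [0,0.2,0],
    [0,0.219,0],
    [0,0.219,0],
    [0,0.219,0],
    [0,0.219,0],
    [0,0.219,0]
  ]
}}

```text
clock: 9.88
ee_pos: [0.4107, 0.1167, 0.1603]
tool_rot: [3.141, -0.348, -0.039]
contact_force: [0.6, 0.2, 1.0]
gripper_width: -0.0002
grasp_force: 0.0
```

```bash
python3 - <<'E'
from h import *
o=ctrl.observe();print(o["ee_pos"],o["q"],R.from_euler("xyz",o["tool_rot"]).apply([0,0,1]))
for n in("top","scene"):
    s=imaging.snapshot(n);cv2.imwrite(f"pics/r_{n}.png",s["color"])
    print([(np.round(at_z(s,d["at"],.03),3),round(d["conf"],2)) for d in imaging.spot_point(n,"reject")])
    h=cv2.cvtColor(s["color"],cv2.COLOR_BGR2HSV)
    mk=(((h[...,0]<8)|(h[...,0]>172))&(h[...,1]>130)).astype(np.uint8)
    nb,l,st,ce=cv2.connectedComponentsWithStats(mk)
    for i in range(1,nb):
        if st[i,4]>8: print(n,st[i],np.round(at_z(s,ce[i],.054),4),np.round(at_z(s,ce[i],.074),4))
a=cv2.imread("pics/r_top.png")[85:255,215:385];b=cv2.imread("pics/r_scene.png")[170:310,230:370]
cv2.imwrite("pics/r.png",np.hstack([cv2.resize(a,(400,400)),cv2.resize(b,(400,400))]))
Q=down(FY,np.radians(20))
go((box(-.205,0,.012),Q))
E
```

```text
[0.41067932 0.11670014 0.16031897] [ 0.23638894 -0.71461012  2.34346549 -0.10078464  1.17906908  1.8694059 ] [ 0.3404459  -0.01364184 -0.94016514]
[(array([ 0.694, -0.074,  0.03 ]), 0.95), (array([0.517, 0.11 , 0.03 ]), 0.78), (array([ 0.696, -0.267,  0.03 ]), 0.56)]
top [221 176  52  10 287] [0.6284 0.1176 0.054 ] [0.6254 0.1163 0.074 ]
top [242 198  14   5  51] [0.5662 0.1086 0.054 ] [0.564  0.1074 0.074 ]
top [240 210  14  12  94] [0.517  0.1136 0.054 ] [0.5155 0.1124 0.074 ]
top [239 231  15   4  48] [0.4657 0.111  0.054 ] [0.4649 0.1098 0.074 ]
[(array([ 0.711, -0.085,  0.03 ]), 0.87), (array([0.515, 0.106, 0.03 ]), 0.85), (array([ 0.728, -0.266,  0.03 ]), 0.75), (array([ 0.346, -0.208,  0.03 ]), 0.74)]
scene [268 199  14  10  48] [0.468  0.1095 0.054 ] [0.481  0.1019 0.074 ]
scene [274 204  16  13  91] [0.5056 0.1165 0.054 ] [0.5181 0.1088 0.074 ]
scene [274 206  48  44 258] [0.5573 0.1313 0.054 ] [0.569  0.1234 0.074 ]
lin [-0.162 -0.001  0.444] rot [ 0.     0.001 -0.001]
```

View pics/r.png

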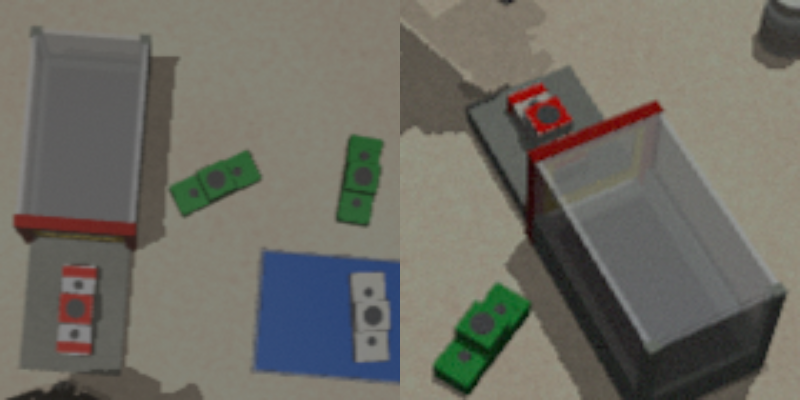

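The block stands upright on the apron at about (0.517, 0.111), in line with the box (crop px (75,308)), released and with the flap shut. Joints 2 and 3 are near their limits at this tilt, so I'll go down steeper.

```bash
python3 - <<'E'
from h import *
Q=down(FY,np.radians(12))
go((box(-.19,-.001,.06),Q),(box(-.19,-.001,.010),Q))
E
```

```text
lin [-0.041  0.003  0.284] rot [ 0.    -0.088 -0.001]
lin [-0.109  0.003  0.472] rot [ 0.    -0.088 -0.001]
```

{"method": "jog_arm", "body": {
  "grip": [1,1,1,1,1,1,1,1,1],
  "linear": [
    [-0.01,0,0.06],
    [-0.02,0,0.14],
    [-0.03,0,0.22],
    [-0.041,0.003,0.284],
    [-0.07,0.003,0.36],
    [-0.09,0.003,0.42],
    [-0.105,0.003,0.46],
    [-0.109,0.003,0.472],
    [-0.109,0.003,0.472]
  ],
  "rot": [
    [0,-0.03,0],
    [0,-0.06,0],
    [0,-0.088,0],
    [0,-0.088,0],
    [0,-0.088,0],
    [0,-0.088,0],
    [0,-0.088,0],
    [0,-0.088,0],
    [0,-0.088,0]
  ]
}}

```text
clock: 10.83
ee_pos: [0.4239, 0.1152, 0.0389]
tool_rot: [3.141, -0.208, -0.039]
contact_force: [-0.3, 1.1, 0.0]
gripper_width: -0.0002
grasp_force: 0.0
```

```bash
python3 - <<'E'
from h import *
o=ctrl.observe();print(o["ee_pos"],o["q"])
for x,t in((-.165,12),(-.15,16),(-.13,22),(-.11,28),(-.09,34),(-.075,38)):go((box(x,-.001,.011),down(FY,np.radians(t))))
E
```

```text
[0.42388674 0.11521078 0.03888755] [ 0.18780359 -0.3366955   2.30417987 -0.0569454   0.97244754  1.82529497]
lin [ 0.104 -0.001  0.013] rot [ 0.001  0.001 -0.001]
lin [ 0.163 -0.001  0.026] rot [ 0.001  0.046 -0.001]
lin [ 0.241 -0.001  0.042] rot [ 0.001  0.112 -0.001]
lin [ 0.32  -0.001  0.059] rot [ 0.001  0.179 -0.   ]
lin [ 0.398 -0.001  0.075] rot [ 0.001  0.246 -0.   ]
lin [ 0.457 -0.001  0.088] rot [ 0.001  0.29  -0.   ]
```

{"method": "jog_arm", "body": {
  "grip": [1,1,1,1,1,1,1,1,1,1,1,1,1,1,1,1,1],
  "linear": [
    [0.03,0,0.004],
    [0.06,0,0.008],
    [0.09,0,0.012],
    [0.12,0,0.017],
    [0.15,0,0.023],
    [0.18,0,0.03],
    [0.21,0,0.036],
    [0.24,0,0.042],
    [0.27,0,0.048],
    [0.3,0,0.054],
    [0.33,0,0.061],
    [0.36,0,0.067],
    [0.39,0,0.074],
    [0.42,0,0.08],
    [0.457,0,0.088],
    [0.457,0,0.088],
    [0.457,0,0.088]
  ],
  "rot": [
    [0,0,0],
    [0,0,0],
    [0,0,0],
    [0,0.013,0],
    [0,0.037,0],
    [0,0.06,0],
    [0,0.086,0],
    [0,0.112,0],
    [0,0.137,0],
    [0,0.162,0],
    [0,0.187,0],
    [0,0.213,0],
    [0,0.24,0],
    [0,0.265,0],
    [0,0.29,0],
    [0,0.29,0],
    [0,0.29,0]
  ]
}}

```text
clock: 12.25
ee_pos: [0.541, 0.1111, 0.0425]
tool_rot: [3.141, -0.666, -0.039]
contact_force: [-0.6, 0.7, -0.0]
gripper_width: -0.0002
grasp_force: 0.0
```

```bash
python3 - <<'E'
from h import *
o=ctrl.observe();print(o["ee_pos"],o["q"],o["contact_force"])
for n in("top","scene"):
    s=imaging.snapshot(n);cv2.imwrite(f"pics/u_{n}.png",s["color"])
    print([(np.round(at_z(s,d["at"],.03),3),round(d["conf"],2)) for d in imaging.spot_point(n,"reject")])
a=cv2.imread("pics/u_top.png")[85:255,215:385];b=cv2.imread("pics/u_scene.png")[170:310,230:370]
cv2.imwrite("pics/u.png",np.hstack([cv2.resize(a,(400,400)),cv2.resize(b,(400,400))]))
for x,t in((-.05,42),(-.02,45),(0.01,46),(.03,47),(.035,47)):go((box(x,-.001,.011),down(FY,np.radians(t))))
E
```

```text
[0.5410167  0.11105769 0.0425469 ] [ 0.21032264 -0.28876101  2.4110673  -0.40375333  0.39794957  2.14325893] [-0.57314845  0.66758817 -0.02724991]
[(array([ 0.695, -0.066,  0.03 ]), 0.88), (array([0.606, 0.112, 0.03 ]), 0.68), (array([ 0.699, -0.267,  0.03 ]), 0.63), (array([ 0.323, -0.192,  0.03 ]), 0.57)]
[(array([ 0.342, -0.204,  0.03 ]), 0.8), (array([ 0.712, -0.074,  0.03 ]), 0.74), (array([ 0.727, -0.273,  0.03 ]), 0.67)]
lin [0.068 0.001 0.066] rot [ 0.     0.042 -0.001]
lin [0.162 0.001 0.14 ] rot [ 0.     0.075 -0.001]
lin [0.257 0.001 0.214] rot [ 0.     0.087 -0.001]
lin [0.319 0.001 0.263] rot [ 0.     0.098 -0.001]
lin [0.335 0.001 0.276] rot [ 0.     0.098 -0.001]
```

View pics/u.png

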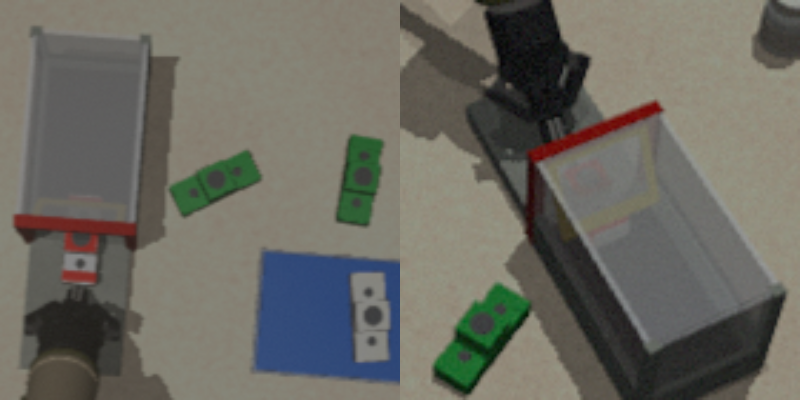

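The push works. The block is straight in the gateway (top crop px (80,255)) and the flap is lifted over its nose (scene crop px (600,190)). I'll carry on.

{"method": "jog_arm", "body": {
  "grip": [1,1,1,1,1,1,1,1,1,1,1,1],
  "linear": [
    [0.02,0,0.025],
    [0.04,0,0.044],
    [0.06,0,0.06],
    [0.08,0,0.075],
    [0.1,0,0.09],
    [0.12,0,0.107],
    [0.14,0,0.123],
    [0.162,0,0.14],
    [0.178,0,0.152],
    [0.194,0,0.165],
    [0.194,0,0.165],
    [0.194,0,0.165]
  ],
  "rot": [
    [0,0,0],
    [0,0,0],
    [0,0.005,0],
    [0,0.01,0],
    [0,0.015,0],
    [0,0.02,0],
    [0,0.03,0],
    [0,0.04,0],
    [0,0.05,0],
    [0,0.06,0],
    [0,0.06,0],
    [0,0.06,0]
  ]
}}

```text
clock: 13.45
ee_pos: [0.6045, 0.1085, 0.0396]
tool_rot: [3.141, -0.76, -0.038]
contact_force: [0.0, -0.8, 0.1]
gripper_width: 0.0
grasp_force: 0.0
```

```bash
python3 - <<'E'
from h import *
o=ctrl.observe();p=np.array(o["ee_pos"]);print(o["q"],o["contact_force"],R.from_euler("z",FY).inv().apply(p-F))
for n in("top","scene"):
    s=imaging.snapshot(n);cv2.imwrite(f"pics/v_{n}.png",s["color"])
    print([(np.round(at_z(s,d["at"],.02),3),round(d["conf"],2)) for d in imaging.spot_point(n,"reject")])
a=cv2.imread("pics/v_top.png")[85:255,215:385];b=cv2.imread("pics/v_scene.png")[170:310,230:370]
cv2.imwrite("pics/v.png",np.hstack([cv2.resize(a,(400,400)),cv2.resize(b,(400,400))]))
for x,t in((.01,46),(.02,46),(.03,47),(.035,47)):go((box(x,-.001,.010),down(FY,np.radians(t))))
E
```

```text
[ 0.18505405 -0.09938245  2.31349317 -0.71172614  0.23646517  2.43197447] [ 0.01853489 -0.77435654  0.14377939] [-0.01045857 -0.00093812  0.00961999]
[(array([ 0.33 , -0.214,  0.02 ]), 0.95), (array([ 0.698, -0.074,  0.02 ]), 0.64), (array([ 0.699, -0.27 ,  0.02 ]), 0.59)]
[(array([ 0.706, -0.077,  0.02 ]), 0.8), (array([ 0.337, -0.208,  0.02 ]), 0.77), (array([ 0.722, -0.271,  0.02 ]), 0.69)]
lin [0.057 0.001 0.057] rot [ 0.     0.027 -0.   ]
lin [0.086 0.001 0.085] rot [ 0.     0.027 -0.   ]
lin [0.115 0.001 0.112] rot [ 0.     0.038 -0.   ]
lin [0.13  0.    0.126] rot [ 0.     0.038 -0.   ]
```

View pics/v.png

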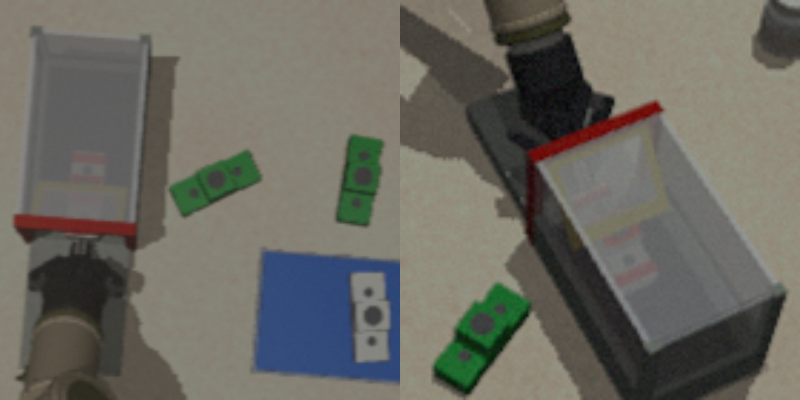

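The block is past the flap and nose-down over the step, still straight (top crop px (88,165)). Joint 6 is near its range, so I keep this tilt and push on.

{"method": "jog_arm", "body": {
  "grip": [1,1,1,1,1,1,1,1],
  "linear": [
    [0.014,0,0.014],
    [0.028,0,0.028],
    [0.042,0,0.042],
    [0.057,0,0.057],
    [0.071,0,0.071],
    [0.086,0,0.085],
    [0.086,0,0.085],
    [0.086,0,0.085]
  ],
  "rot": [
    [0,0,0],
    [0,0,0],
    [0,0,0],
    [0,0,0],
    [0,0,0],
    [0,0,0],
    [0,0,0],
    [0,0,0]
  ]
}}

```text
clock: 14.32
ee_pos: [0.6353, 0.1073, 0.0398]
tool_rot: [-3.141, -0.761, -0.039]
contact_force: [-0.5, 0.4, 0.5]
gripper_width: 0.0
grasp_force: 0.1
```

```bash
python3 - <<'E'
from h import *
o=ctrl.observe();p=np.array(o["ee_pos"]);print(o["q"],o["contact_force"],R.from_euler("z",FY).inv().apply(p-F))
for n in("top","scene"):
    s=imaging.snapshot(n);cv2.imwrite(f"pics/w_{n}.png",s["color"])
    h=cv2.cvtColor(s["color"],cv2.COLOR_BGR2HSV)
    mk=(((h[...,0]<10)|(h[...,0]>165))&(h[...,1]>35)).astype(np.uint8)
    nb,l,st,ce=cv2.connectedComponentsWithStats(mk)
    for i in range(1,nb):
        if st[i,4]>8 and 90<st[i,1]<300 and 215<st[i,0]<360: print(n,st[i],*[np.round(R.from_euler("z",FY).inv().apply(at_z(s,ce[i],z)-F),3) for z in(.04,.06)])
T=down(FY,np.radians(43.5))
for x in(.03,.035):go((box(x,-.001,.010),T))
E
```

```text
[ 0.16809327 -0.01584789  2.23477974 -0.6953787   0.22318458  2.40509486] [-0.48369092  0.43295142  0.50519752] [ 0.02038038 -0.00094448  0.00976571]
top [247 142  13   5  44] [ 0.133 -0.003  0.01 ] [ 0.128 -0.004  0.03 ]
top [246 153  12  11  61] [ 0.088 -0.     0.01 ] [ 0.084 -0.002  0.03 ]
top [245 174  13   2  19] [ 0.035 -0.005  0.01 ] [ 0.032 -0.006  0.03 ]
top [221 176  53  15 400] [0.013 0.009 0.01 ] [0.01  0.007 0.03 ]
scene [273 205  49  50 424] [-0.061  0.013  0.01 ] [-0.049  0.005  0.03 ]
scene [294 244  14   7  40] [ 0.034 -0.005  0.01 ] [ 0.045 -0.012  0.03 ]
scene [301 249  16  14  69] [0.074 0.003 0.01 ] [ 0.084 -0.004  0.03 ]
scene [310 268  14   9  45] [ 0.133 -0.004  0.01 ] [ 0.142 -0.011  0.03 ]
lin [0.031 0.    0.027] rot [ 0.    -0.001 -0.   ]
lin [0.046 0.    0.04 ] rot [ 0.    -0.001 -0.   ]
```

Both cameras put the block's centre at x = 0.084, dropped and flat. I'll push about 10 mm more for margin and then draw back along the tool axis.

{"method": "jog_arm", "body": {
  "grip": [1,1,1,1,1,1],
  "linear": [
    [0.01,0,0.008],
    [0.019,0,0.016],
    [0.028,0,0.024],
    [0.037,0,0.032],
    [0.037,0,0.032],
    [0.037,0,0.032]
  ],
  "rot": [
    [0,0,0],
    [0,0,0],
    [0,0,0],
    [0,0,0],
    [0,0,0],
    [0,0,0]
  ]
}}

```text
clock: 14.92
ee_pos: [0.6474, 0.1068, 0.0403]
tool_rot: [-3.141, -0.761, -0.039]
contact_force: [0.6, -0.6, -0.1]
gripper_width: 0.0002
grasp_force: 0.2
```

```bash
python3 - <<'E'
from h import *
o=ctrl.observe();p=np.array(o["ee_pos"]);print(o["q"],o["contact_force"],R.from_euler("z",FY).inv().apply(p-F))
T=down(FY,np.radians(43.5))
go((box(-.03,-.001,.012),T),(box(-.09,-.001,.02),T),(box(-.1,-.001,.09),T))
E
```

```text
[ 0.16205686  0.01395993  2.20367588 -0.67846879  0.22107034  2.38403822] [ 0.64293719 -0.58301269 -0.0736221 ] [ 0.03242945 -0.00090609  0.01029333]
lin [-0.176  0.001 -0.177] rot [ 0.    -0.001 -0.   ]
lin [-0.328  0.001 -0.366] rot [ 0.    -0.001 -0.   ]
lin [-0.164  0.001 -0.596] rot [ 0.    -0.001 -0.   ]
```

{"method": "jog_arm", "body": {
  "grip": [1,1,1,1,1,1,1,1,1,1,1,1,1,1],
  "linear": [
    [-0.03,0,-0.03],
    [-0.06,0,-0.06],
    [-0.09,0,-0.09],
    [-0.12,0,-0.12],
    [-0.15,0,-0.15],
    [-0.18,0,-0.18],
    [-0.21,0,-0.22],
    [-0.24,0,-0.26],
    [-0.28,0,-0.31],
    [-0.328,0,-0.366],
    [-0.3,0,-0.42],
    [-0.25,0,-0.48],
    [-0.25,0,-0.48],
    [-0.25,0,-0.48]
  ],
  "rot": [
    [0,0,0],
    [0,0,0],
    [0,0,0],
    [0,0,0],
    [0,-0.01,0],
    [0,-0.02,0],
    [0,-0.04,0],
    [0,-0.06,0],
    [0,-0.08,0],
    [0,-0.1,0],
    [0,-0.12,0],
    [0,-0.15,0],
    [0,-0.15,0],
    [0,-0.15,0]
  ]
}}

```text
clock: 16.08
ee_pos: [0.5214, 0.1121, 0.087]
tool_rot: [-3.14, -0.53, -0.04]
contact_force: [0.3, -0.4, -0.6]
gripper_width: 0.0
grasp_force: 0.0
```

```bash
python3 - <<'E'
from h import *
o=ctrl.observe();p=np.array(o["ee_pos"]);print(o["q"],o["contact_force"],R.from_euler("z",FY).inv().apply(p-F))
for n in("top","scene"):
    s=imaging.snapshot(n);cv2.imwrite(f"pics/x_{n}.png",s["color"])
    h=cv2.cvtColor(s["color"],cv2.COLOR_BGR2HSV)
    mk=(((h[...,0]<10)|(h[...,0]>165))&(h[...,1]>35)).astype(np.uint8)
    nb,l,st,ce=cv2.connectedComponentsWithStats(mk)
    for i in range(1,nb):
        if st[i,4]>8 and 90<st[i,1]<300 and 215<st[i,0]<360: print(n,st[i],*[np.round(R.from_euler("z",FY).inv().apply(at_z(s,ce[i],z)-F),3) for z in(.04,.06)])
a=cv2.imread("pics/x_top.png")[85:255,215:385];b=cv2.imread("pics/x_scene.png")[170:310,230:370]
cv2.imwrite("pics/x.png",np.hstack([cv2.resize(a,(400,400)),cv2.resize(b,(400,400))]))
E
```

```text
[ 0.19568083 -0.38820804  2.32998957 -0.18455305  0.68958561  1.91831301] [ 0.29395932 -0.41537528 -0.55335531] [-0.09361038 -0.00045829  0.05703541]
top [247 139  13   4  42] [ 0.143 -0.     0.01 ] [ 0.139 -0.002  0.03 ]
top [246 150  12  11  57] [0.097 0.    0.01 ] [ 0.093 -0.001  0.03 ]
top [245 170  13   4  43] [ 0.044 -0.001  0.01 ] [ 0.04  -0.003  0.03 ]
top [221 176  53  16 387] [0.013 0.009 0.01 ] [0.01  0.008 0.03 ]
scene [273 205  50  51 405] [-0.06   0.015  0.01 ] [-0.048  0.008  0.03 ]
scene [296 246  13   8  45] [ 0.044 -0.004  0.01 ] [ 0.055 -0.011  0.03 ]
scene [303 252  16  14  67] [0.085 0.003 0.01 ] [ 0.095 -0.004  0.03 ]
scene [312 271  13   8  44] [ 0.144 -0.004  0.01 ] [ 0.153 -0.011  0.03 ]
```

View pics/x.png

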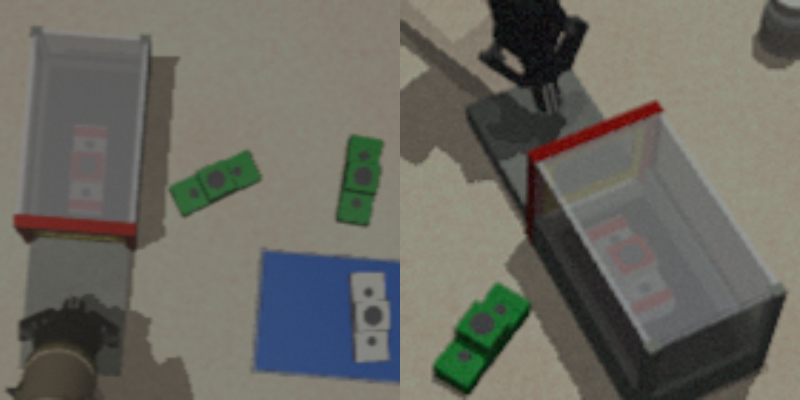

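The block lies flat inside at x ≈ 0.094 (top crop px (88,165)). The flap's yellow rim is back where it was at the start, so it hangs shut, and the tool is clear. I'll let things settle briefly and hand in.

{"method": "jog_arm", "body": {
  "grip": [1,1,1,1,1,1,1,1,1,1,1,1],
  "linear": [
    [0,0,-0.04],
    [0,0,-0.08],
    [0,0,-0.08],
    [0,0,-0.08],
    [0,0,-0.08],
    [0,0,-0.08],
    [0,0,-0.08],
    [0,0,-0.08],
    [0,0,-0.08],
    [0,0,-0.08],
    [0,0,-0.08],
    [0,0,-0.08]
  ],
  "rot": [
    [0,0,0],
    [0,0,0],
    [0,0,0],
    [0,0,0],
    [0,0,0],
    [0,0,0],
    [0,0,0],
    [0,0,0],
    [0,0,0],
    [0,0,0],
    [0,0,0],
    [0,0,0]
  ]
}}

```text
clock: 17.18
ee_pos: [0.509, 0.1122, 0.1012]
tool_rot: [3.142, -0.525, -0.039]
contact_force: [0.3, -0.3, 0.1]
gripper_width: -0.0002
grasp_force: 0.0
```

```bash
python3 -c "
from h import *
print(ticket.sign_off())"
```

```text
the job is handed in; nothing more can be done
None
```

The job is handed in (no verdict was returned): in the last pictures, the red-marked block lies flat on the lower floor inside the reject box, about 94 mm past the flap, with the flap shut behind it and the arm drawn clear; I never touched the unmarked blocks or the jar.

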